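# Load the sprung inking roller into its stand

### The job

Take the inking roller from its wooden rest and fit it in the inking stand: put one end in a cup, press the roller against its spring until the other end passes the second cup's rim, swing it into line and ease it home, so that it hangs level between the two cups and is let go. Do it gently: do not drive the spring hard against its stop, do not force the pins against the stand and do not let the roller snap home; leave the other things on the table alone.

Things in the scene. Friction and masses are not known exactly. Their poses are not given: they have to be found in the camera images.
- roller_mid (a point): centre of the inking roller, on its axis, which is this point's y. Black rubber barrel, 40 mm diameter, 120 mm long, grip it near mid-length; 0.2 to 0.4 kg. Fixed pin at the -y end, sprung plunger at the +y end. Starts lying level in the rest, axis 52 mm above the table.
- pin_nose (a point): nose of the roller's fixed steel pin: 10 mm diameter, round-nosed, sticks out 14 mm from the barrel; the nose lies 74 mm from roller_mid along its -y
- collar (a point): outer face of the roller's red collar (18 mm diameter, 2 mm long), 62 mm from roller_mid along its +y. A round-nosed brass plunger, 10 mm diameter, comes out of it: free, its nose is 94 mm from roller_mid; it presses in 24 mm (nose at 70 mm) to a hard stop. Spring: 3 N to start, plus 0.5 N per mm, 15 N at the stop; friction under 1 N.
- roller: the roller with its plunger; origin and axes as roller_mid
- rest: wooden rest fixed to the table: base 90 (x) x 130 (y) x 12 mm; two V saddles, 10 mm thick, 46 mm either side of the middle along y, about 47 mm high, carry the barrel along the rest's y. The middle 80 mm of the barrel is free to grip. Origin at the centre of its underside, z up
- stand_mid (a point): point on the axis of the inking stand's two cups, above the middle of its bed, 75 mm over the table; y along the cups' axis, z up. The blue yoke with both cups is clamped firmly anywhere within 12 mm either way along y: the point midway between the cups is off from this point by that much, which is NOT reported and must be felt or seen.
- stand: inking stand, fixed: bed 100 (x) x 250 (y) mm; on it a blue yoke (bar 74 x 186 mm, top 28 mm high) with two cheeks 30 mm wide, 91 mm high. Each has on its inner face a brass cup, 26 mm outside, with a blind bore 16 mm wide, 8 mm deep. Bore floors 156 mm apart, rims 140 mm. The cups are alike; either takes either end. Origin under the bed, axes as stand_mid
- bed_top (a point): point on top of the stand's bed, 10 mm above the table, at its middle. Fitting: a pin enters a bore turned up to 25 degrees; the space between the cups is open at the front, back and top. To pass the second rim the plunger must be in by 20 to 24 mm; home, it is in by 12 mm, and the roller hangs about 3 mm below the cups' axis, centre 4 mm from midway towards the fixed pin's cup.
- jar_yellow: closed yellow ink jar, 58 mm across, 64 mm tall; origin at the centre of its underside; leave it alone
- jar_teal: closed teal ink jar, 58 mm across, 64 mm tall; origin at the centre of its underside; leave it alone
- mug: white mug of pencils, 72 mm across, 140 mm tall with the pencils; origin at the centre of its underside; leave it alone
- block: carved lino printing block, 75 x 100 x 20 mm; origin at the centre of its underside; leave it alone
- sketchbook: spiral sketchbook lying flat, 150 x 210 x 13 mm; origin at the centre of its underside; leave it alone
- scraper: ink scraper (spatula) lying flat, 200 mm long; origin at the middle of its underside; leave it alone
- clampstick: wooden clamp, a 45 mm block on a 160 mm stick; origin at the centre of its underside; leave it alone

How it is judged:
By the outcome, as a careful person would: the job done as asked, in the order asked, and still so for the second after the job is handed in, with the robot touching nothing.
It also fails if it takes over 61 s, if anything falls off the work surface, if the arm or the gripper's body presses on something with over 40 N, if the wrist force passes 120 N, or if a joint passes its speed limit or range.

### The arm

A 6-joint arm with a two-finger parallel gripper is mounted at the origin on the work surface. World frame = base frame: x ahead of the robot, y to its left, z up, the work surface at z = 0. Lengths are in m, angles in rad, forces in N, time in s.
With the tool pointing down it reaches from about 0.275 to 0.975 m from the base axis. Payload 8.4 kg.
Tool frame: the origin (TCP) lies at the very end of the fingers, on their centre line; the grasp point (between the pads) lies 19 mm behind it; x points along the fingers, z is the direction in which the jaws open and shut, and the axes are right-handed (so a half turn about x gives the same grasp; the last joint's range is limited). The gripper opens to 92 mm and grips with 3 to 60 N. Pads are 20 mm wide; open, the fingers measure 128 mm over their backs; the gripper's body (75 mm by 189 mm) begins 69 mm behind the grasp point.
Start: joints at [-1.109, 0.353, 1.633, -0, 1.155, -0.002], TCP at [0.28, -0.559, 0.215] pointing down, gripper open.
Joint ranges: [-2.63, 2.63], [-0.92, 2.1], [0.06, 2.66], [-1.3, 4.44], [0, 2.69], [-3.02, 3.02]. Speed limits (rad/s): [2.22, 2.22, 2.79, 3.14, 3.14, 3.14].

### API

Orientations are given as a unit quaternion [w, x, y, z].
In Python, from station import robot gives the robot as it stands. The module is installed in compiled form; this text tells all that it offers.
- The arm moves only by the shell command python3 -m jog 'ROWS' [OPENING] [FORCE]. ROWS is JSON, a list of rows, each a list of 6 numbers: the shift along the world's x, y, z in cm, then the turn, a rotation vector about the world's x, y, z in rad. A call has exactly 8 rows; each row is the pose to reach, as a shift and turn from the pose commanded when the call began; what a row does not reach only later rows make up. A row lasts 1/8 s, in which the tool goes at most 62.5 mm and 10.7 degrees, less where a joint would pass 70% of its speed; a pose out of reach is approached as far as the arm can. A call with a gripper value outside its range is refused whole. OPENING is the finger opening in cm, from 0 to 9.19, set as the call begins (- or left out, the last holds). The fingers move at their own pace and stop on an object; FORCE is the grip in N (left out, the last holds). Time passes only in rows, so rows that repeat a pose let the fingers close, or fill a call up. It gives the time, the measured TCP pose, the force and the opening at its end, in the units of the state.
- robot.get_obs(): the state, without advancing time (a new reading comes with each control period).
- robot.snapshot(name): name is "side" or "top"; returns a dict with "frame" (480x640x3 uint8, red, green, blue), "depth" (480x640 float32, m along the optical axis (not along the pixel's ray), 0 where there is no reading), "mtx" (3x3 intrinsics, pixels), "distortion" ([k1, k2, p1, p2, k3] as OpenCV has them; the pictures are not rectified), "R" (3x3) and "t" (3): a world point X has camera coordinates R X + t. Camera axes: x right, y down, z forward; pixel columns grow to the right and rows downward; lengths in m; the calibration is good to about 2 mm. A picture is of the moment at which its call begins.
- robot.job_done(): hands the job in, once; it reports no verdict.
The state is a dict: "time": time; "joint_positions": joint angles; "joint_velocities": joint speeds; "joint_efforts": joint torques, N m; "ee_pos": TCP position; "eef_rot": TCP orientation; "force": force on the tool from outside, world axes, zero at the start; "moment": the same for the moment, N m; "finger_gap": opening from 0.0 (shut) to 1.0 (fully open).
Only numpy, scipy, OpenCV 4.12 (cv2) and the standard library are available. Lean on these libraries where they do the work, as an engineer would, in place of code of your own. Each camera call takes 0.05 s, during which the arm holds its last target.

## Working session

There is one attempt and no reset: what is moved stays moved. The work goes in short steps, Python scripts to look and compute and a shell command to move; the robot and the scene stay as the last step left them, time stands still between calls to the robot, and variables do not carry over. Pictures are saved under pics/ and viewed, and the job is handed in when it is done.

```bash
mkdir -p pics; cat > h.py <<'E'
import numpy as np, cv2
from station import robot
def snap(name,fn=None):
    s=robot.snapshot(name)
    if fn: cv2.imwrite('pics/'+fn,cv2.cvtColor(s['frame'],cv2.COLOR_RGB2BGR))
    return s
def world(s,uv,depth=None,z=None):
    uv=np.atleast_2d(np.float32(uv))
    n=cv2.undistortPoints(uv.reshape(-1,1,2).astype(np.float64),s['mtx'],np.array(s['distortion'])).reshape(-1,2)
    R=np.array(s['R']);t=np.array(s['t'])
    d=np.c_[n,np.ones(len(n))]
    C=-R.T@t; D=d@R
    if z is not None: k=(z-C[2])/D[:,2]
    else: k=np.asarray(depth)
    return C+D*np.reshape(k,(-1,1))
E
python3 - <<'E'
from h import *
import pickle
for n in('top','side'):
    s=snap(n,n+'0.png'); pickle.dump(s,open(n+'0.pkl','wb'))
    print(n,-np.array(s['R']).T@s['t'],np.array(s['R'])[2],s['mtx'][0][0])
o=robot.get_obs();print({k:np.round(v,3) for k,v in o.items()})
E
```

```text
top [0.39290888 0.01611435 1.42729439] [ 0.14290968 -0.0137985  -0.98963954] 572.7823083843809
side [0.12150217 0.98322948 0.84479568] [ 0.34303681 -0.74309674 -0.574572  ] 498.85291690725956
{'time': np.float64(0.1), 'joint_positions': array([-1.109,  0.354,  1.634,  0.   ,  1.155, -0.002]), 'joint_velocities': array([-0.001, -0.002, -0.003,  0.   ,  0.001,  0.001]), 'joint_efforts': array([ 1.0000e-03, -5.9490e+01, -3.3493e+01,  7.0000e-02,  1.8000e-02,
       -0.0000e+00]), 'ee_pos': array([ 0.279, -0.559,  0.214]), 'eef_rot': array([ 0.601,  0.372,  0.602, -0.371]), 'force': array([-0.442,  0.197, -0.416]), 'moment': array([-0.002,  0.055,  0.056]), 'finger_gap': np.float64(0.997)}
```

View pics/top0.png

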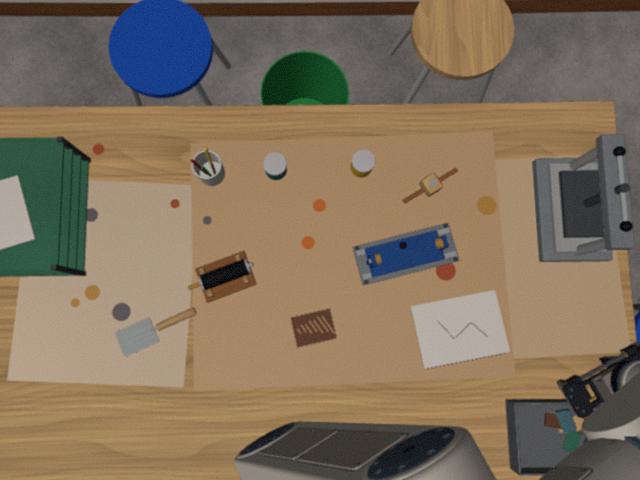

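View pics/side0.png

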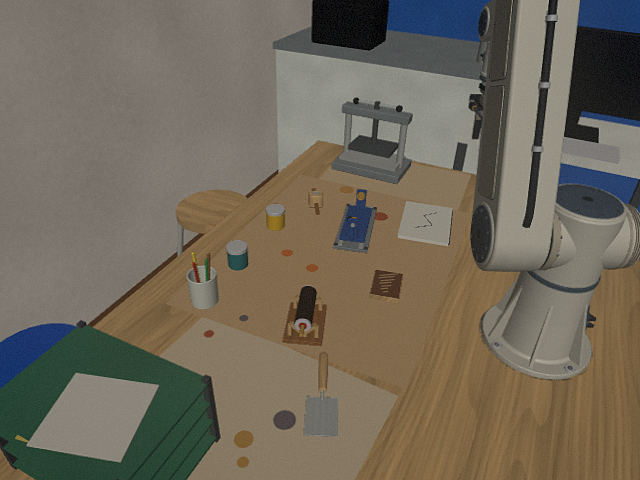

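Top view: roller in its rest at about (225,273), stand at (405,254). The other objects are away from both. I'll zoom in next.

```bash
python3 - <<'E'
import cv2,numpy as np
a=cv2.imread('pics/top0.png');b=cv2.imread('pics/side0.png')
r=lambda im,x,y,w,h,k:cv2.resize(im[y:y+h,x:x+w],None,fx=k,fy=k,interpolation=cv2.INTER_CUBIC)
c=np.vstack([r(a,180,240,100,70,4),])
d=r(a,345,215,120,75,4)
e=r(b,270,270,80,85,4); f=r(b,320,180,80,85,4)
cv2.imwrite('pics/z_a.png',c);cv2.imwrite('pics/z_b.png',cv2.resize(d,None,fx=1.5,fy=1.5));cv2.imwrite('pics/z_c.png',np.hstack([e,f]))
E
```

```text
(no output)
```

View pics/z_a.png

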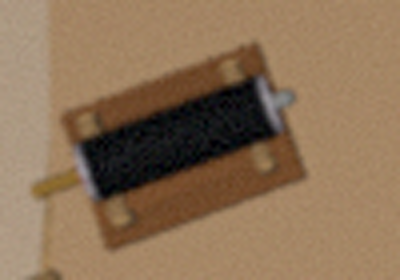

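View pics/z_b.png

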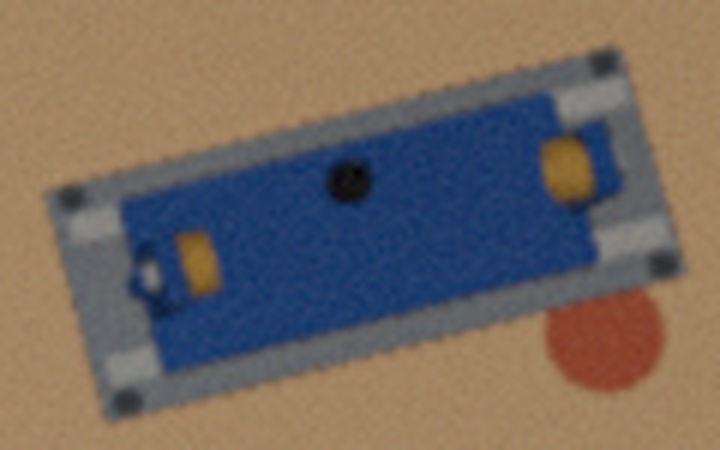

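View pics/z_c.png

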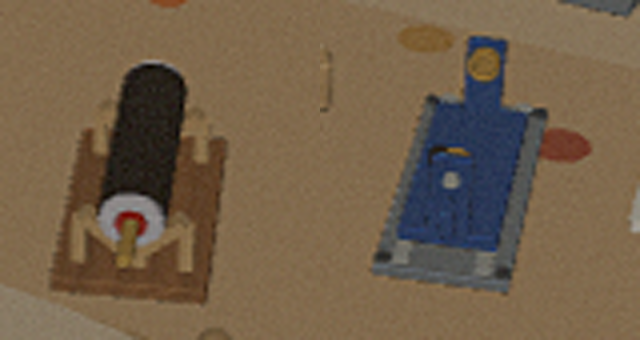

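```bash
python3 - <<'E'
from h import *
import pickle
s=pickle.load(open('top0.pkl','rb'))
f=s['frame']; hsv=cv2.cvtColor(f,cv2.COLOR_RGB2HSV).astype(int)
def sub(m,x0,y0,x1,y1):
    o=np.zeros(m.shape,np.uint8);o[y0:y1,x0:x1]=m[y0:y1,x0:x1];return o
def big(m):
    c,_=cv2.findContours(m,cv2.RETR_EXTERNAL,cv2.CHAIN_APPROX_NONE);return max(c,key=cv2.contourArea)
def rect(P):
    r=cv2.minAreaRect((P[:,:2]*1000).astype(np.float32));return r
# roller
m=sub((hsv[...,2]<50).astype(np.uint8),190,250,265,300); c=big(m)[:,0,:]
P=world(s,c,z=0.056);print('barrel',rect(P),len(c))
b=cv2.boxPoints(rect(P));print(b)
# blue bar
m=sub(((hsv[...,0]>100)&(hsv[...,0]<125)&(hsv[...,1]>130)).astype(np.uint8),345,215,465,290)
m=cv2.morphologyEx(m,cv2.MORPH_CLOSE,np.ones((5,5),np.uint8));c=big(m)[:,0,:]
print('blue',rect(world(s,c,z=0.028)))
# brass plunger roller, cups
br=((hsv[...,0]>12)&(hsv[...,0]<28)&(hsv[...,1]>165)).astype(np.uint8)
for n,bx,z in(('cupL',(365,248,385,268),.085),('cupR',(430,235,450,255),.085),('plunger',(183,280,203,296),.055)):
    mm=sub(br,*bx); 
    if mm.sum(): c=big(mm)[:,0,:];print(n,mm.sum(),np.round(rect(world(s,c,z=z)),1) if 0 else rect(world(s,c,z=z)))
# bed
lab=cv2.cvtColor(f,cv2.COLOR_RGB2LAB).astype(int)
m=sub(((lab[...,2]<136)).astype(np.uint8),345,215,465,290)
m=cv2.morphologyEx(m,cv2.MORPH_CLOSE,np.ones((5,5),np.uint8))
print('bed',rect(world(s,big(m)[:,0,:],z=0.010)))
# depth
v,u=np.mgrid[215:290,345:465];d=s['depth'][215:290,345:465]
P=world(s,np.c_[u.ravel(),v.ravel()],depth=d.ravel());
k=(P[:,2]>0.06)&(P[:,2]<0.11)
Q=P[k];
for side in(Q[Q[:,1]>-0.03],Q[Q[:,1]<-0.03]):
    print(len(side),side.mean(0),side.min(0),side.max(0),np.median(side[:,2]))
v,u=np.mgrid[250:300,185:265];d=s['depth'][250:300,185:265]
P=world(s,np.c_[u.ravel(),v.ravel()],depth=d.ravel());Q=P[P[:,2]>0.058];print(len(Q),Q.mean(0),Q[:,2].max())
print('tablez',np.median(world(s,[[300,280],[500,270]],depth=[s['depth'][280,300],s['depth'][270,500]]),0))
E
```

```text
barrel ((505.27532958984375, 199.60015869140625), (37.34028244018555, 109.06483459472656), 19.475984573364258) 111
[[469.4917  244.78746]
 [505.85522 141.96318]
 [541.05896 154.41286]
 [504.69543 257.23712]]
blue ((555.1792602539062, -245.97715759277344), (71.6647720336914, 204.69056701660156), 13.386251449584961)
cupL 17 ((535.0476684570312, -164.9358367919922), (17.390268325805664, 5.4477219581604), 7.62028169631958)
cupR 32 ((570.098388671875, -313.0272216796875), (11.819629669189453, 19.2783260345459), 87.34728240966797)
plunger 12 ((479.5137939453125, 270.88629150390625), (2.904095411300659, 19.92300033569336), 13.347504615783691)
bed ((554.9158935546875, -244.9050750732422), (99.36568450927734, 249.03688049316406), 13.449204444885254)<stdin>:35: RuntimeWarning: Mean of empty slice.
  ret = um.true_divide(
Traceback (most recent call last):
ValueError: zero-size array to reduction operation minimum which has no identity
```

```bash
cat >> h.py <<'E'
def pix(s,X):
    X=np.atleast_2d(np.array(X,float))
    p,_=cv2.projectPoints(X,cv2.Rodrigues(np.array(s['R']))[0],np.array(s['t']),np.array(s['mtx']),np.array(s['distortion']));return p[:,0,:]
def profile(s,img,c,yaw,xo,ys,z):
    ex=np.array([np.cos(yaw),np.sin(yaw)]);ey=np.array([-ex[1],ex[0]])
    P=[np.r_[np.array(c)+xo*ex+y*ey,z] for y in ys]
    p=pix(s,P).astype(np.float32)
    return cv2.remap(img.astype(np.float32),p[:,0].reshape(1,-1),p[:,1].reshape(1,-1),cv2.INTER_LINEAR)[0]
E
python3 - <<'E'
from h import *
import pickle
s=pickle.load(open('top0.pkl','rb'))
lab=cv2.cvtColor(s['frame'],cv2.COLOR_RGB2LAB)
yaw=np.radians(13.43);c=(.5549,-.2449)
ys=np.arange(-.130,.1301,.002)
B=np.mean([profile(s,lab,c,yaw,x,ys,.028)[:,2] for x in(-.028,-.024,.024,.028)],0)
k=lambda y0,y1:[(int(round(y*1000)),int(b)) for y,b in zip(ys,B) if y0<=y<=y1]
print('bar-',k(-.12,-.07));print('bar+',k(.07,.12))
B=np.mean([profile(s,lab,c,yaw,x,ys,.0875)[:,2] for x in(-.003,0,.003)],0)
L=np.mean([profile(s,lab,c,yaw,x,ys,.0875)[:,0] for x in(-.003,0,.003)],0)
print('cup-',k(-.11,-.045));print('cup+',k(.045,.11))
# roller
yr=np.radians(19.48);cr=(.5053,.1996);ys=np.arange(-.11,.111,.002)
for z,xs in((.056,(-.003,0,.003)),(.071,(-.003,0,.003))):
  A=np.mean([profile(s,lab,cr,yr,x,ys,z) for x in xs],0)
  print(z,[(int(round(y*1000)),*map(int,a)) for y,a in zip(ys,A) if abs(y)>.044])
for yo in(-.05,-.03,-.01,.01,.03,.05):
  ex=np.array([np.cos(yr),np.sin(yr)]);ey=np.array([-ex[1],ex[0]])
  xs=np.arange(-.034,.0341,.002)
  A=profile(s,lab,np.array(cr)+yo*ey,yr+np.pi/2,0,-xs,.056)[:,0]
  th=70; b=A<th; i=np.where(b)[0]
  f=lambda i,j:xs[i]+(th-A[i])/(A[j]-A[i])*(xs[j]-xs[i])
  lo=f(i[0]-1,i[0]);hi=f(i[-1],i[-1]+1);print(yo,round(lo*1000,1),round(hi*1000,1),round((lo+hi)*500,1))
v,u=np.mgrid[215:290,345:465];d=s['depth'][215:290,345:465]
print('depth frac',(d>0).mean())
P=world(s,np.c_[u.ravel(),v.ravel()],depth=d.ravel());print(np.percentile(P[:,2],[1,10,50,90,99,99.8]))
v,u=np.mgrid[250:300,185:265];d=s['depth'][250:300,185:265]
P=world(s,np.c_[u.ravel(),v.ravel()],depth=d.ravel());Q=P[P[:,2]>0.058];print(len(Q),Q.mean(0),np.percentile(P[:,2],[1,10,50,90,99]))
E
```

```text
bar- [(-120, 139), (-118, 130), (-116, 128), (-114, 128), (-112, 129), (-110, 128), (-108, 128), (-106, 128), (-104, 129), (-102, 128), (-100, 128), (-98, 129), (-96, 129), (-94, 128), (-92, 129), (-90, 128), (-88, 122), (-86, 108), (-84, 98), (-82, 96), (-80, 97), (-78, 97), (-76, 97), (-74, 97), (-72, 96)]
bar+ [(70, 95), (72, 96), (74, 96), (76, 96), (78, 96), (80, 96), (82, 96), (84, 96), (86, 96), (88, 96), (90, 96), (92, 96), (94, 96), (96, 98), (98, 109), (100, 121), (102, 128), (104, 129), (106, 129), (108, 128), (110, 128), (112, 128), (114, 129), (116, 128), (118, 128)]
cup- [(-110, 150), (-108, 150), (-106, 150), (-104, 146), (-102, 136), (-100, 128), (-98, 125), (-96, 125), (-94, 126), (-92, 127), (-90, 125), (-88, 116), (-86, 103), (-84, 97), (-82, 95), (-80, 100), (-78, 123), (-76, 152), (-74, 165), (-72, 165), (-70, 164), (-68, 164), (-66, 164), (-64, 163), (-62, 162), (-60, 148), (-58, 119), (-56, 99), (-54, 96), (-52, 96), (-50, 96), (-48, 97), (-46, 96)]
cup+ [(46, 97), (48, 97), (50, 97), (52, 97), (54, 97), (56, 97), (58, 97), (60, 98), (62, 97), (64, 96), (66, 97
[... 2759 characters left out ...]
159), (78, 123, 133, 157), (80, 125, 133, 156), (82, 128, 133, 156), (84, 127, 133, 155), (86, 133, 133, 154), (88, 141, 133, 151), (90, 153, 132, 146), (92, 161, 132, 143), (94, 163, 132, 142), (96, 164, 131, 142), (98, 163, 131, 142), (100, 164, 131, 142), (102, 164, 131, 142), (104, 163, 132, 141), (106, 163, 131, 141), (108, 163, 131, 142), (110, 164, 131, 142)]
-0.05 -21.0 21.5 0.3
-0.03 -20.8 21.6 0.4
-0.01 -21.3 21.0 -0.1
0.01 -21.2 21.1 -0.0
0.03 -21.1 21.1 -0.0
0.05 -20.2 18.9 -0.6
depth frac 0.9966666666666667
[-0.00625452 -0.00258696  0.00389743  0.02887277  0.09001603  1.42729439]
776 [0.5021189  0.19362241 0.10209537] [-0.00650422 -0.00303676  0.00550702  0.06717145  0.07389141]
```

```bash
python3 - <<'E'
from h import *
from scipy.spatial.transform import Rotation as R
o=robot.get_obs();q=o['eef_rot'];M=R.from_quat(np.r_[q[1:],q[0]]).as_matrix();print(M.round(3), 'z yaw',np.degrees(np.arctan2(M[1,2],M[0,2])))
print(o['joint_positions'])
E
```

```text
[[-0.001  0.894  0.447]
 [ 0.001  0.447 -0.894]
 [-1.     0.    -0.001]] z yaw -63.42419678811583
[-1.10936947e+00  3.53584604e-01  1.63408116e+00  5.78691941e-06
  1.15520480e+00 -2.41074091e-03]
```

```bash
python3 -m jog '[[1.4,4.7,0,0,0,0.09],[2.8,9.4,0,0,0,0.18],[4.2,14.1,0,0,0,0.27],[5.6,18.8,0,0,0,0.36],[7.0,23.5,0,0,0,0.45],[8.4,28.2,0,0,0,0.54],[9.8,32.9,0,0,0,0.63],[11.3,37.9,0,0,0,0.72]]' 9.19 50
python3 -m jog '[[1.4,4.7,-1,0,0,0.09],[2.8,9.4,-2,0,0,0.18],[4.2,14.1,-3,0,0,0.27],[5.6,18.8,-4,0,0,0.36],[7.0,23.5,-5,0,0,0.45],[8.4,28.2,-6,0,0,0.54],[9.8,32.9,-7,0,0,0.63],[11.3,37.9,-8,0,0,0.73]]'
```

```text
time: 1.1
ee_pos: [0.3927, -0.1785, 0.2145]
eef_rot: [0.694, 0.135, 0.694, -0.135]
force: [1.4, -0.2, 0.0]
finger_gap: 0.996
time: 2.1
ee_pos: [0.5056, 0.2006, 0.134]
eef_rot: [0.696, -0.122, 0.697, 0.122]
force: [1.1, -0.5, 0.7]
finger_gap: 0.999
```

```bash
python3 - <<'E'
from h import *
s=snap('top','t1.png');s2=snap('side','s1.png')
a=cv2.imread('pics/t1.png')[210:330,150:310];b=cv2.imread('pics/s1.png')[240:360,220:380]
cv2.imwrite('pics/z1.png',np.hstack([cv2.resize(x,(400,300),interpolation=cv2.INTER_CUBIC) for x in(a,b)]))
o=robot.get_obs();print(o['ee_pos'],o['eef_rot'])
E
```

```text
[0.50635172 0.20289547 0.13347571] [ 0.69643333 -0.12224748  0.69637331  0.12288361]
```

View pics/z1.png

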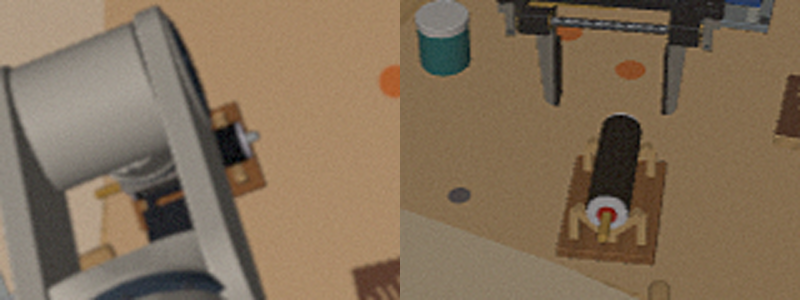

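```bash
python3 -m jog '[[0,0,-1.5,0,0,0],[0,0,-3.5,0,0,0],[0,0,-5.5,0,0,0],[0,0,-7.5,0,0,0],[0,0,-9,0,0,0],[0,0,-10.1,0,0,0],[0,0,-10.1,0,0,0],[0,0,-10.1,0,0,0]]'
python3 -c "
from station import robot
o=robot.get_obs();print(o['ee_pos'],o['force'],o['moment'])"
```

```text
time: 3.2
ee_pos: [0.5059, 0.1991, 0.034]
eef_rot: [0.697, -0.121, 0.697, 0.121]
force: [0.4, -0.1, 0.1]
finger_gap: 1.004
[0.50591723 0.19907035 0.03398931] [ 0.41952219 -0.06994139  0.11824925] [-0.00930777 -0.04988068  0.01739251]
```

```bash
python3 -m jog '[[0,0,-0.1,0,0,0],[0,0,-0.1,0,0,0],[0,0,-0.1,0,0,0],[0,0,-0.1,0,0,0],[0,0,-0.1,0,0,0],[0,0,-0.1,0,0,0],[0,0,-0.1,0,0,0],[0,0,-0.1,0,0,0]]' 3 15
```

```text
time: 4.2
ee_pos: [0.5058, 0.1991, 0.0326]
eef_rot: [0.697, -0.121, 0.697, 0.121]
force: [1.2, 0.7, -0.2]
finger_gap: 0.431
```

```bash
python3 -m jog '[[0,0,0,0,0,0],[0,0,0,0,0,0],[0,0,0.5,0,0,0],[0,0,2,0,0,0],[0,0,4,0,0,0],[0,0,7,0,0,0],[0,0,10,0,0,0],[0,0,13,0,0,0]]' 3 50
python3 - <<'E'
from h import *
s2=snap('side','s2.png')
b=cv2.imread('pics/s2.png')[200:380,200:400]
cv2.imwrite('pics/z2.png',cv2.resize(b,None,fx=3,fy=3,interpolation=cv2.INTER_CUBIC))
o=robot.get_obs();print(o['ee_pos'],o['eef_rot'],o['force'],o['moment'],o['finger_gap'])
E
```

```text
time: 5.2
ee_pos: [0.5052, 0.1988, 0.1644]
eef_rot: [0.697, -0.121, 0.697, 0.121]
force: [0.3, 0.3, -3.3]
finger_gap: 0.425
[0.50720914 0.19967367 0.16820311] [ 0.69852294 -0.12028214  0.69494312  0.12104534] [ 2.1884465   1.67170507 -0.4440549 ] [ 0.01645239 -0.23985207  0.00876677] 0.4243371525804224
```

View pics/z2.png

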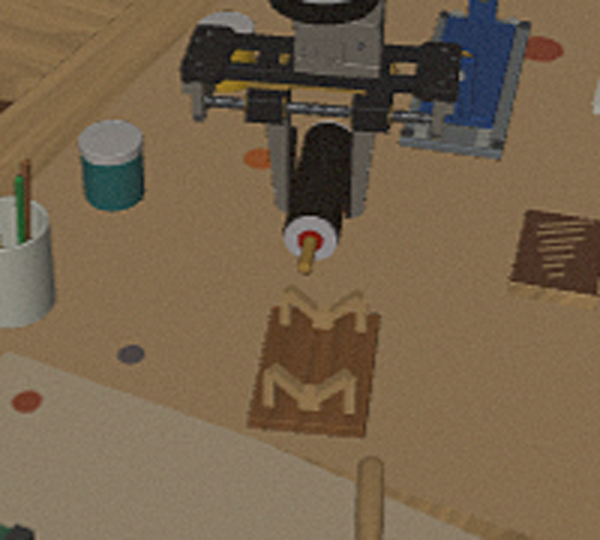

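```bash
python3 -m jog '[[0.5,-2.5,0,0,0,0.01],[1.3,-7,0,0,0,0.03],[2.2,-12,0,0,0,0.05],[3.1,-17,0,0,0,0.07],[4,-22,0,0,0,0.09],[4.9,-27,0,0,0,0.11],[5.8,-32,0,0,0,0.13],[6.7,-37,0,0,0,0.15]]'
python3 -m jog '[[0.8,-4,0,0,0,0.03],[1.3,-7,-0.5,0,0,0.045],[1.5,-8.6,-1.5,0,0,0.0556],[1.5,-8.6,-2.5,0,0,0.0556],[1.5,-8.6,-3.2,0,0,0.0556],[1.5,-8.6,-3.2,0,0,0.0556],[1.5,-8.6,-3.2,0,0,0.0556],[1.5,-8.6,-3.2,0,0,0.0556]]'
python3 - <<'E'
from h import *
s=snap('top','t3.png');s2=snap('side','s3.png')
a=cv2.imread('pics/t3.png')[200:300,340:480];b=cv2.imread('pics/s3.png')[160:280,300:440]
cv2.imwrite('pics/z3.png',np.hstack([cv2.resize(x,(400,int(400*x.shape[0]/x.shape[1])),interpolation=cv2.INTER_CUBIC)[:285] for x in(a,b)]))
o=robot.get_obs();print(o['ee_pos'],o['eef_rot'],o['force'],o['moment'],o['finger_gap'])
E
```

```text
time: 6.25
ee_pos: [0.5723, -0.1726, 0.1626]
eef_rot: [0.686, -0.173, 0.686, 0.173]
force: [0.1, 0.3, -3.1]
finger_gap: 0.424
time: 7.25
ee_pos: [0.5879, -0.2567, 0.1311]
eef_rot: [0.681, -0.192, 0.68, 0.192]
force: [-0.2, -0.3, -3.4]
finger_gap: 0.423
[ 0.58780312 -0.25686662  0.13094203] [ 0.68078974 -0.19175051  0.68050417  0.19149714] [-0.09041432  0.44126702 -2.18928875] [ 0.02103285 -0.07097552 -0.04463275] 0.4269474455974373
```

View pics/z3.png

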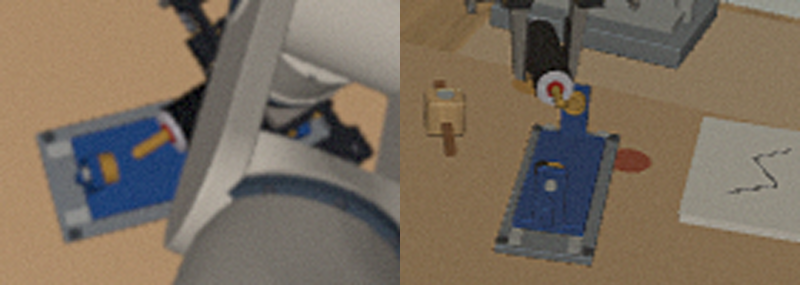

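```bash
cat >> h.py <<'E'
Y=np.array([.5536,-.2394]);yawS=np.radians(13.43)
EX=np.array([np.cos(yawS),np.sin(yawS)]);EY=np.array([-EX[1],EX[0]])
def st(p): d=np.asarray(p)[...,:2]-Y; return np.stack([d@EX,d@EY],-1)*1000
def un(xp,yp): return Y+xp/1000*EX+yp/1000*EY
def jaw():
    from scipy.spatial.transform import Rotation as R
    o=robot.get_obs();q=o['eef_rot'];M=R.from_quat(np.r_[q[1:],q[0]]).as_matrix()
    return o,np.degrees(np.arctan2(M[1,2],M[0,2]))
E
python3 - <<'E'
from h import *
s=snap('top','t4.png')
o,y=jaw();print(y,o['ee_pos'],st(o['ee_pos']))
z=o['ee_pos'][2]+.0194
lab=cv2.cvtColor(s['frame'],cv2.COLOR_RGB2LAB)
yr=np.radians(y);c=o['ee_pos'][:2];ys=np.arange(.04,.115,.002)
for xs in((-.002,0,.002),):
  A=np.mean([profile(s,lab,c,yr,x,ys,z) for x in xs],0)
  print([(int(round(yy*1000)),*map(int,a)) for yy,a in zip(ys,A)])
ex=np.array([np.cos(yr),np.sin(yr)]);ey=np.array([-ex[1],ex[0]])
xs=np.arange(-.014,.0141,.002)
for yo in(.070,.078,.085):
  A=profile(s,lab,c+yo*ey,yr+np.pi/2,0,-xs,z); print(yo,A[:,2].astype(int))
E
```

```text
31.441394112319266 [ 0.58776538 -0.25692133  0.13090566] [ 29.16165412 -24.97735407]
[(40, 16, 126, 126), (42, 15, 128, 126), (44, 13, 128, 126), (46, 14, 128, 127), (48, 12, 129, 126), (50, 36, 129, 125), (52, 98, 129, 126), (54, 149, 131, 125), (56, 156, 132, 124), (58, 127, 140, 128), (60, 98, 152, 142), (62, 101, 149, 159), (64, 119, 137, 166), (66, 123, 134, 165), (68, 124, 134, 164), (70, 125, 135, 164), (72, 124, 135, 164), (74, 124, 136, 163), (76, 124, 135, 163), (78, 123, 135, 164), (80, 123, 135, 165), (82, 124, 136, 164), (84, 123, 135, 163), (86, 124, 134, 163), (88, 126, 136, 164), (90, 128, 135, 164), (92, 121, 135, 157), (94, 101, 135, 133), (96, 80, 134, 108), (98, 68, 135, 95), (100, 69, 135, 95), (102, 69, 134, 95), (104, 68, 135, 94), (106, 71, 134, 95), (108, 75, 134, 103), (110, 94, 134, 126), (112, 116, 136, 153), (114, 126, 135, 164)]
0.07 [ 95  94  94  96 119 149 165 168 160 134 104  96  95  95  95]
0.078 [ 96  95  95  98 119 150 167 167 159 132 103  93  94  95  94]
0.085 [ 96  95  94 100 121 153 166 167 156 129 103  94  94  95  95]
```

```bash
python3 -m jog '[[0,0,-1,0,0,0],[0,0,-2.5,0,0,0],[0,0,-4,0,0,0],[0,0,-5.5,0,0,0],[0,0,-6.8,0,0,0],[0,0,-7.5,0,0,0],[0,0,-7.5,0,0,0],[0,0,-7.5,0,0,0]]'
python3 - <<'E'
from h import *
s=snap('top','t5.png');s2=snap('side','s5.png')
o,y=jaw();print(y,o['ee_pos'],st(o['ee_pos']),o['force'],o['moment'])
a=cv2.imread('pics/t5.png')[230:290,345:425];b=cv2.imread('pics/s5.png')[170:260,320:420]
cv2.imwrite('pics/z5.png',np.hstack([cv2.resize(x,(400,300),interpolation=cv2.INTER_CUBIC) for x in(a,b)]))
z=o['ee_pos'][2]+.0194
lab=cv2.cvtColor(s['frame'],cv2.COLOR_RGB2LAB)
yr=np.radians(y);c=o['ee_pos'][:2];ys=np.arange(.06,.115,.002)
A=np.mean([profile(s,lab,c,yr,x,ys,z) for x in(-.002,0,.002)],0)
print([(int(round(yy*1000)),*map(int,a)) for yy,a in zip(ys,A)])
B=np.mean([profile(s,lab,Y,yawS,x,ys,.0875) for x in(-.003,0,.003)],0)
print([(int(round(yy*1000)),*map(int,a)) for yy,a in zip(ys,B)])
xs=np.arange(-.022,.0221,.002)
for yo in(.076,.08): print(profile(s,lab,Y+yo*EY,yawS+np.pi/2,0,-xs,.082)[:,2].astype(int))
E
```

```text
time: 8.4
ee_pos: [0.588, -0.2572, 0.0561]
eef_rot: [0.681, -0.192, 0.68, 0.191]
force: [0.8, -0.8, -2.4]
finger_gap: 0.423
31.430064535864386 [ 0.58804668 -0.25718671  0.05624147] [ 29.37362888 -25.30080828] [-0.68835687  0.25784219 -2.75289177] [-0.02786369 -0.13623147 -0.03560626]
[(60, 103, 149, 142), (62, 102, 148, 158), (64, 117, 138, 165), (66, 121, 135, 165), (68, 123, 135, 164), (70, 125, 134, 163), (72, 125, 135, 164), (74, 123, 135, 164), (76, 124, 135, 163), (78, 123, 136, 163), (80, 124, 135, 163), (82, 124, 135, 163), (84, 122, 136, 163), (86, 122, 136, 162), (88, 125, 135, 163), (90, 123, 135, 162), (92, 115, 133, 151), (94, 95, 131, 129), (96, 86, 133, 117), (98, 98, 133, 133), (100, 117, 134, 154), (102, 125, 135, 164), (104, 126, 135, 167), (106, 127, 135, 167), (108, 118, 136, 163), (110, 99, 135, 149), (112, 78, 134, 122), (114, 66, 134, 103)]
[(60, 118, 135, 158), (62, 120, 135, 157), (64, 110, 133, 147), (66, 91, 132, 126), (68, 84, 132, 115), (70, 100, 133, 135), (72, 118, 135, 157), (74, 126, 135, 165), (76, 128, 135, 167), (78, 130, 135, 167), (80, 121, 135, 161), (82, 96, 135, 138), (84, 75, 134, 111), (86, 66, 134, 97), (88, 68, 134, 95), (90, 68, 134, 96), (92, 79, 131, 107), (94, 107, 128, 121), (96, 123, 128, 127), (98, 108, 129, 120), (100, 82, 130, 110), (102, 72, 131, 107), (104, 80, 130, 114), (106, 95, 128, 120), (108, 109, 128, 123), (110, 115, 128, 125), (112, 116, 127, 125), (114, 115, 127, 125)]
[ 96  95  94  97 107 140 158 164 165 167 168 168 166 165 165 163 151 126
 105  96  94  95  95]
[ 95  95  94  97 111 131 147 150 150 153 156 155 153 151 152 151 141 125
 103  97  95  95  95]
```

View pics/z5.png

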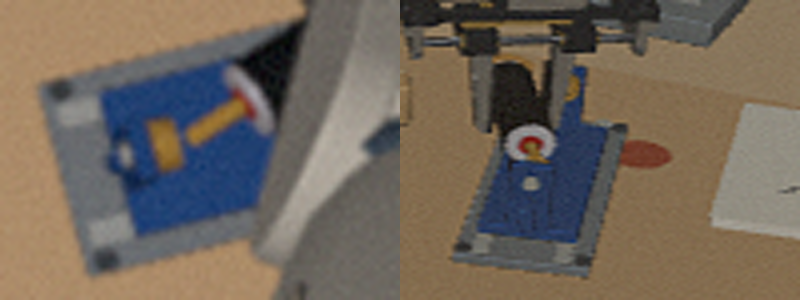

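```bash
cat > f.py <<'E'
from h import *
o,y=jaw();F=o['force'];p=st(o['ee_pos'])
print('t',round(o['time'],2),'yaw',round(y,2),'th',round(y-13.43,2),'mid',p.round(2),'z',round(o['ee_pos'][2]*1000,1),'Fx\'',round(F[:2]@EX,2),'Fy\'',round(F[:2]@EY,2),'Fz',round(F[2],2),'M',o['moment'].round(2))
th=np.radians(y-13.43);print('free nose',(p+94*np.array([-np.sin(th),np.cos(th)])).round(1),'pin',(p-74*np.array([-np.sin(th),np.cos(th)])).round(1))
E
python3 -m jog '[[-0.03,0.13,0,0,0,0],[-0.06,0.26,0,0,0,0],[-0.1,0.4,0,0,0,0],[-0.13,0.54,0,0,0,0],[-0.16,0.68,0,0,0,0],[-0.2,0.82,0,0,0,0],[-0.23,0.95,0,0,0,0],[-0.26,1.07,0,0,0,0]]'; python3 f.py
```

```text
time: 9.5
ee_pos: [0.5849, -0.2462, 0.0556]
eef_rot: [0.681, -0.192, 0.681, 0.192]
force: [-0.0, -0.0, -3.4]
finger_gap: 0.421
t 9.5 yaw 31.43 th 18.0 mid [ 28.9  -13.87] z 55.6 Fx' -0.03 Fy' -0.04 Fz -3.37 M [-0.04 -0.15  0.03]
free nose [-0.1 75.5] pin [ 51.8 -84.2]
```

```bash
python3 -m jog '[[-0.01,0.04,0,0,0,0],[-0.02,0.08,0,0,0,0],[-0.03,0.12,0,0,0,0],[-0.04,0.17,0,0,0,0],[-0.05,0.21,0,0,0,0],[-0.06,0.25,0,0,0,0],[-0.07,0.29,0,0,0,0],[-0.07,0.29,0,0,0,0]]'; python3 f.py
```

```text
time: 10.5
ee_pos: [0.5844, -0.2437, 0.0557]
eef_rot: [0.681, -0.192, 0.681, 0.191]
force: [0.5, -4.7, -3.5]
finger_gap: 0.421
t 10.5 yaw 31.44 th 18.01 mid [ 29.  -11.3] z 55.7 Fx' -0.56 Fy' -4.7 Fz -3.46 M [-0.73 -0.18  0.16]
free nose [-0.1 78.1] pin [ 51.9 -81.7]
```

```bash
python3 -m jog '[[-0.04,0.07,0,0,0,0],[-0.08,0.14,0,0,0,0],[-0.13,0.21,0,0,0,0],[-0.17,0.28,0,0,0,0],[-0.22,0.36,0,0,0,0],[-0.27,0.44,0,0,0,0],[-0.31,0.51,0,0,0,0],[-0.31,0.51,0,0,0,0]]'; python3 f.py
python3 - <<'E'
from h import *
s=snap('top','t6.png')
a=cv2.imread('pics/t6.png')[230:290,345:425]
cv2.imwrite('pics/z6.png',cv2.resize(a,(640,480),interpolation=cv2.INTER_CUBIC))
lab=cv2.cvtColor(s['frame'],cv2.COLOR_RGB2LAB)
o,y=jaw();z=o['ee_pos'][2]+.0194
yr=np.radians(y);c=o['ee_pos'][:2];ys=np.arange(.04,.1,.002)
A=np.mean([profile(s,lab,c,yr,x,ys,z) for x in(-.002,0,.002)],0)
print([(int(round(yy*1000)),*map(int,a)) for yy,a in zip(ys,A)])
E
python3 f.py
```

```text
time: 11.5
ee_pos: [0.5816, -0.2387, 0.0558]
eef_rot: [0.681, -0.192, 0.68, 0.191]
force: [1.7, -6.1, -3.7]
finger_gap: 0.423
t 11.5 yaw 31.45 th 18.02 mid [27.35 -5.82] z 55.8 Fx' 0.23 Fy' -6.37 Fz -3.66 M [-1.12 -0.37  0.2 ]
free nose [-1.7 83.6] pin [ 50.2 -76.2]
[(40, 41, 127, 128), (42, 26, 128, 126), (44, 23, 129, 125), (46, 19, 127, 126), (48, 16, 128, 127), (50, 36, 128, 127), (52, 92, 130, 126), (54, 144, 130, 125), (56, 156, 132, 125), (58, 133, 140, 129), (60, 106, 151, 142), (62, 102, 149, 159), (64, 115, 139, 163), (66, 121, 135, 162), (68, 123, 135, 163), (70, 124, 135, 163), (72, 122, 134, 162), (74, 122, 134, 161), (76, 119, 134, 162), (78, 119, 134, 164), (80, 123, 135, 166), (82, 126, 134, 166), (84, 129, 134, 166), (86, 129, 135, 167), (88, 123, 135, 163), (90, 105, 135, 144), (92, 79, 135, 117), (94, 66, 135, 100), (96, 65, 135, 94), (98, 67, 134, 95)]
t 11.55 yaw 31.45 th 18.02 mid [27.38 -5.84] z 55.8 Fx' 0.18 Fy' -6.62 Fz -2.69 M [-1.12 -0.36  0.21]
free nose [-1.7 83.5] pin [ 50.3 -76.2]
```

View pics/z6.png

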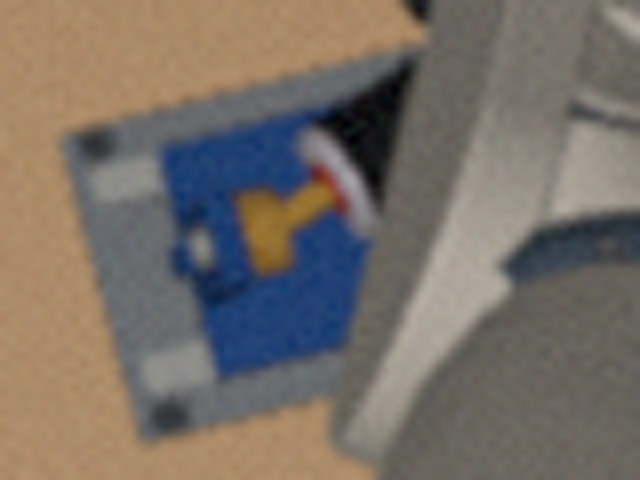

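```bash
python3 -m jog '[[-0.15,0.03,0,0,0,-0.013],[-0.3,0.06,0,0,0,-0.026],[-0.46,0.1,0,0,0,-0.04],[-0.63,0.14,0,0,0,-0.055],[-0.8,0.17,0,0,0,-0.07],[-1.0,0.21,0,0,0,-0.09],[-1.17,0.24,0,0,0,-0.105],[-1.17,0.24,0,0,0,-0.105]]'; python3 f.py
```

```text
time: 12.55
ee_pos: [0.5703, -0.2371, 0.0561]
eef_rot: [0.69, -0.156, 0.689, 0.155]
force: [1.8, -9.0, -3.5]
finger_gap: 0.419
t 12.55 yaw 25.43 th 12.0 mid [16.81 -1.64] z 56.1 Fx' -0.39 Fy' -9.17 Fz -3.5 M [-1.67 -0.45  0.18]
free nose [-2.7 90.3] pin [ 32.2 -74. ]
```

```bash
python3 - <<'E'
from h import *
s=snap('top','t7.png')
a=cv2.imread('pics/t7.png')[230:290,345:425]
cv2.imwrite('pics/z7.png',cv2.resize(a,(640,480),interpolation=cv2.INTER_CUBIC))
lab=cv2.cvtColor(s['frame'],cv2.COLOR_RGB2LAB)
o,y=jaw();z=o['ee_pos'][2]+.0194
yr=np.radians(y);c=o['ee_pos'][:2];ys=np.arange(.044,.1,.002)
A=np.mean([profile(s,lab,c,yr,x,ys,z) for x in(-.002,0,.002)],0)
print([(int(round(yy*1000)),*map(int,a)) for yy,a in zip(ys,A)])
E
python3 f.py
```

```text
[(44, 16, 128, 125), (46, 17, 128, 126), (48, 20, 128, 128), (50, 40, 128, 127), (52, 84, 129, 126), (54, 136, 130, 125), (56, 153, 131, 125), (58, 136, 139, 128), (60, 111, 150, 140), (62, 106, 149, 157), (64, 117, 139, 161), (66, 121, 135, 162), (68, 124, 134, 162), (70, 121, 135, 163), (72, 124, 135, 164), (74, 125, 135, 166), (76, 126, 135, 166), (78, 130, 135, 167), (80, 128, 135, 168), (82, 117, 135, 159), (84, 94, 134, 134), (86, 72, 135, 107), (88, 65, 135, 96), (90, 64, 135, 94), (92, 68, 135, 96), (94, 80, 133, 106), (96, 102, 129, 118), (98, 111, 128, 124), (100, 96, 129, 118)]
t 12.6 yaw 25.43 th 12.0 mid [16.84 -1.66] z 56.1 Fx' -0.82 Fy' -9.24 Fz -4.01 M [-1.64 -0.42  0.2 ]
free nose [-2.7 90.3] pin [ 32.2 -74. ]
```

View pics/z7.png

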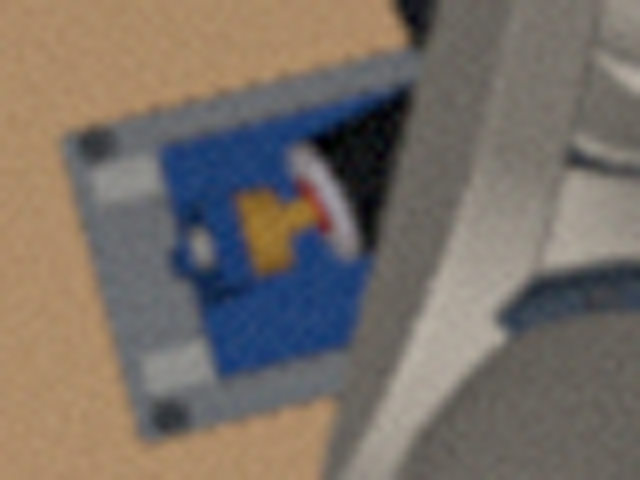

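```bash
python3 -m jog '[[-0.1,0.09,0,0,0,-0.007],[-0.2,0.18,0,0,0,-0.014],[-0.31,0.27,0,0,0,-0.021],[-0.42,0.37,0,0,0,-0.03],[-0.53,0.47,0,0,0,-0.038],[-0.64,0.57,0,0,0,-0.046],[-0.74,0.66,0,0,0,-0.052],[-0.74,0.66,0,0,0,-0.052]]'; python3 f.py
```

```text
time: 13.6
ee_pos: [0.5635, -0.2314, 0.0563]
eef_rot: [0.694, -0.139, 0.693, 0.136]
force: [1.3, -12.8, -3.3]
finger_gap: 0.423
t 13.6 yaw 22.48 th 9.05 mid [11.46  5.54] z 56.3 Fx' -1.75 Fy' -12.75 Fz -3.25 M [-2.35 -0.48  0.22]
free nose [-3.3 98.4] pin [ 23.1 -67.5]
```

```bash
python3 - <<'E'
from h import *
s=snap('top','t8.png');s2=snap('side','s8.png')
a=cv2.imread('pics/t8.png')[230:290,345:425];b=cv2.imread('pics/s8.png')[170:245,330:430]
cv2.imwrite('pics/z8.png',np.hstack([cv2.resize(x,(400,300),interpolation=cv2.INTER_CUBIC) for x in(a,b)]))
lab=cv2.cvtColor(s['frame'],cv2.COLOR_RGB2LAB)
o,y=jaw();z=o['ee_pos'][2]+.0194
yr=np.radians(y);c=o['ee_pos'][:2];ys=np.arange(.044,.1,.002)
A=np.mean([profile(s,lab,c,yr,x,ys,z) for x in(-.002,0,.002)],0)
print([(int(round(yy*1000)),*map(int,a)) for yy,a in zip(ys,A)])
E
python3 f.py
```

```text
[(44, 15, 129, 125), (46, 16, 128, 125), (48, 16, 127, 127), (50, 36, 128, 128), (52, 90, 129, 125), (54, 144, 130, 125), (56, 162, 132, 125), (58, 140, 138, 128), (60, 106, 147, 138), (62, 96, 146, 154), (64, 114, 138, 164), (66, 126, 135, 166), (68, 128, 135, 166), (70, 130, 135, 167), (72, 129, 135, 167), (74, 120, 136, 159), (76, 93, 135, 133), (78, 71, 135, 107), (80, 65, 136, 95), (82, 66, 135, 94), (84, 69, 134, 97), (86, 86, 130, 109), (88, 108, 128, 122), (90, 118, 128, 125), (92, 102, 129, 119), (94, 76, 131, 107), (96, 62, 131, 103), (98, 63, 131, 107), (100, 84, 129, 117)]
t 13.7 yaw 22.48 th 9.05 mid [11.45  5.54] z 56.3 Fx' -0.78 Fy' -12.91 Fz -3.19 M [-2.39 -0.49  0.2 ]
free nose [-3.3 98.4] pin [ 23.1 -67.5]
```

View pics/z8.png

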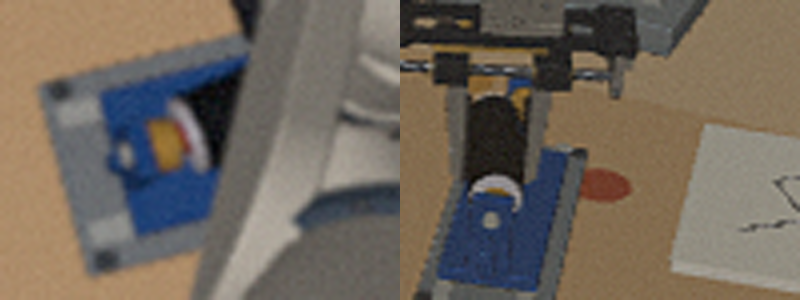

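```bash
python3 -m jog '[[-0.01,0.03,0,0,0,0],[-0.02,0.06,0,0,0,0],[-0.03,0.09,0,0,0,0],[-0.04,0.12,0,0,0,0],[-0.06,0.15,0,0,0,0],[-0.08,0.19,0,0,0,0],[-0.08,0.19,0,0,0,0],[-0.08,0.19,0,0,0,0]]'; python3 f.py
```

```text
time: 14.7
ee_pos: [0.5628, -0.2297, 0.0564]
eef_rot: [0.694, -0.139, 0.693, 0.136]
force: [2.3, -14.2, -3.6]
finger_gap: 0.427
t 14.7 yaw 22.49 th 9.06 mid [11.23  7.25] z 56.4 Fx' -1.09 Fy' -14.31 Fz -3.59 M [-2.58 -0.56  0.26]
free nose [ -3.6 100.1] pin [ 22.9 -65.8]
```

```bash
python3 -m jog '[[-0.07,-0.02,0,0,0,-0.01],[-0.14,-0.05,0,0,0,-0.02],[-0.22,-0.08,0,0,0,-0.032],[-0.3,-0.11,0,0,0,-0.044],[-0.38,-0.14,0,0,0,-0.056],[-0.46,-0.17,0,0,0,-0.068],[-0.54,-0.2,0,0,0,-0.079],[-0.54,-0.2,0,0,0,-0.079]]'; python3 f.py
```

```text
time: 15.7
ee_pos: [0.5573, -0.2317, 0.0564]
eef_rot: [0.699, -0.112, 0.698, 0.109]
force: [2.0, -13.9, -3.5]
finger_gap: 0.422
t 15.7 yaw 17.95 th 4.52 mid [5.36 6.62] z 56.4 Fx' -1.24 Fy' -13.95 Fz -3.55 M [-2.57 -0.47  0.24]
free nose [ -2.  100.3] pin [ 11.2 -67.2]
```

```bash
python3 -m jog '[[-0.07,-0.02,0,0,0,-0.01],[-0.14,-0.04,0,0,0,-0.02],[-0.22,-0.06,0,0,0,-0.032],[-0.3,-0.08,0,0,0,-0.044],[-0.38,-0.1,0,0,0,-0.056],[-0.46,-0.13,0,0,0,-0.068],[-0.56,-0.16,0,0,0,-0.079],[-0.56,-0.16,0,0,0,-0.079]]'; python3 f.py
python3 - <<'E'
from h import *
s=snap('top','t9.png');s2=snap('side','s9.png')
a=cv2.imread('pics/t9.png')[225:300,345:475];b=cv2.imread('pics/s9.png')[160:250,320:430]
cv2.imwrite('pics/z9.png',np.hstack([cv2.resize(x,(400,300),interpolation=cv2.INTER_CUBIC) for x in(a,b)]))
E
```

```text
time: 16.7
ee_pos: [0.5515, -0.2332, 0.0563]
eef_rot: [0.703, -0.084, 0.701, 0.081]
force: [1.5, -14.4, -4.7]
finger_gap: 0.426
t 16.7 yaw 13.41 th -0.02 mid [-0.61  6.49] z 56.3 Fx' -1.87 Fy' -14.37 Fz -4.73 M [-2.52 -0.33  0.17]
free nose [ -0.6 100.5] pin [ -0.6 -67.5]
```

View pics/z9.png

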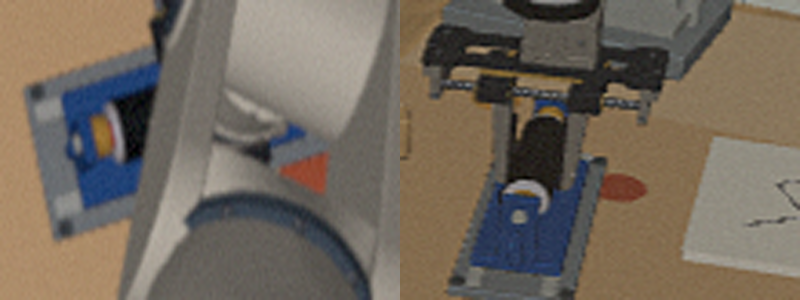

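```bash
python3 -m jog '[[0.01,-0.06,0,0,0,0],[0.03,-0.12,0,0,0,0],[0.04,-0.18,0,0,0,0],[0.06,-0.24,0,0,0,0],[0.07,-0.3,0,0,0,0],[0.09,-0.36,0,0,0,0],[0.1,-0.42,0,0,0,0],[0.12,-0.49,0,0,0,0]]'; python3 f.py
```

```text
time: 17.8
ee_pos: [0.5525, -0.2377, 0.0562]
eef_rot: [0.703, -0.084, 0.702, 0.081]
force: [2.3, -12.2, -2.8]
finger_gap: 0.423
t 17.8 yaw 13.41 th -0.02 mid [-0.62  1.94] z 56.2 Fx' -0.6 Fy' -12.43 Fz -2.81 M [-2.1  -0.33  0.13]
free nose [-0.6 95.9] pin [ -0.7 -72.1]
```

```bash
python3 -m jog '[[0.01,-0.05,0,0,0,0],[0.02,-0.1,0,0,0,0],[0.04,-0.16,0,0,0,0],[0.05,-0.22,0,0,0,0],[0.06,-0.28,0,0,0,0],[0.08,-0.34,0,0,0,0],[0.09,-0.39,0,0,0,0],[0.09,-0.39,0,0,0,0]]'; python3 f.py
```

```text
time: 18.8
ee_pos: [0.5533, -0.2412, 0.0561]
eef_rot: [0.703, -0.083, 0.702, 0.082]
force: [1.9, -10.4, -3.8]
finger_gap: 0.423
t 18.8 yaw 13.39 th -0.04 mid [-0.71 -1.65] z 56.1 Fx' -0.56 Fy' -10.55 Fz -3.82 M [-1.83 -0.34  0.09]
free nose [-0.7 92.3] pin [ -0.8 -75.7]
```

```bash
python3 -m jog '[[0,-0.01,0,0,0,0],[0.01,-0.03,0,0,0,0],[0.01,-0.05,0,0,0,0],[0.02,-0.07,0,0,0,0],[0.02,-0.09,0,0,0,0],[0.03,-0.11,0,0,0,0],[0.03,-0.13,0,0,0,0],[0.03,-0.13,0,0,0,0]]'; python3 f.py
```

```text
time: 19.8
ee_pos: [0.5535, -0.2423, 0.056]
eef_rot: [0.703, -0.083, 0.702, 0.082]
force: [2.6, -9.1, -4.1]
finger_gap: 0.425
t 19.8 yaw 13.39 th -0.04 mid [-0.75 -2.8 ] z 56.0 Fx' 0.38 Fy' -9.48 Fz -4.1 M [-1.69 -0.33  0.06]
free nose [-0.7 91.2] pin [ -0.8 -76.8]
```

```bash
python3 -m jog '[[0,-0.01,0,0,0,0],[0.01,-0.03,0,0,0,0],[0.01,-0.05,0,0,0,0],[0.02,-0.07,0,0,0,0],[0.02,-0.09,0,0,0,0],[0.03,-0.11,0,0,0,0],[0.03,-0.13,0,0,0,0],[0.03,-0.13,0,0,0,0]]'; python3 f.py
```

```text
time: 20.8
ee_pos: [0.5538, -0.2435, 0.056]
eef_rot: [0.703, -0.083, 0.702, 0.082]
force: [0.6, -8.9, -3.8]
finger_gap: 0.423
t 20.8 yaw 13.39 th -0.04 mid [-0.75 -4.  ] z 56.0 Fx' -1.51 Fy' -8.76 Fz -3.83 M [-1.63 -0.35  0.06]
free nose [-0.7 90. ] pin [ -0.8 -78. ]
```

```bash
python3 -m jog '[[0,-0.01,0,0,0,0],[0,-0.02,0,0,0,0],[0.01,-0.03,0,0,0,0],[0.01,-0.04,0,0,0,0],[0.01,-0.06,0,0,0,0],[0.02,-0.08,0,0,0,0],[0.02,-0.1,0,0,0,0],[0.02,-0.1,0,0,0,0]]'; python3 f.py
```

```text
time: 21.8
ee_pos: [0.554, -0.2444, 0.056]
eef_rot: [0.703, -0.083, 0.702, 0.082]
force: [2.0, -8.0, -3.0]
finger_gap: 0.426
t 21.8 yaw 13.39 th -0.04 mid [-0.81 -4.91] z 56.0 Fx' 0.11 Fy' -8.26 Fz -3.03 M [-1.52 -0.35  0.04]
free nose [-0.7 89.1] pin [ -0.9 -78.9]
```

```bash
python3 -m jog '[[0,-0.01,0,0,0,0],[0,-0.02,0,0,0,0],[0.01,-0.03,0,0,0,0],[0.01,-0.04,0,0,0,0],[0.01,-0.06,0,0,0,0],[0.02,-0.08,0,0,0,0],[0.02,-0.1,0,0,0,0],[0.02,-0.1,0,0,0,0]]'; python3 f.py
```

```text
time: 22.8
ee_pos: [0.554, -0.2449, 0.056]
eef_rot: [0.703, -0.083, 0.702, 0.082]
force: [1.2, -6.0, -2.2]
finger_gap: 0.426
t 22.8 yaw 13.38 th -0.05 mid [-0.87 -5.42] z 56.0 Fx' -0.21 Fy' -6.1 Fz -2.2 M [-1.1  -0.37  0.09]
free nose [-0.8 88.6] pin [ -0.9 -79.4]
```

```bash
python3 -m jog '[[0,-0.01,0,0,0,0],[0,-0.02,0,0,0,0],[0.01,-0.03,0,0,0,0],[0.01,-0.04,0,0,0,0],[0.01,-0.04,-0.05,0,0,0],[0.01,-0.04,-0.1,0,0,0],[0.01,-0.04,-0.15,0,0,0],[0.01,-0.04,-0.2,0,0,0]]'; python3 f.py
```

```text
time: 23.8
ee_pos: [0.5539, -0.245, 0.0539]
eef_rot: [0.703, -0.082, 0.702, 0.082]
force: [1.4, -4.7, 5.2]
finger_gap: 0.422
t 23.8 yaw 13.37 th -0.06 mid [-1.04 -5.46] z 53.9 Fx' 0.27 Fy' -4.91 Fz 5.17 M [-0.74 -0.25  0.01]
free nose [-0.9 88.5] pin [ -1.1 -79.5]
```

```bash
python3 -m jog '[[0,-0.01,0.02,0,0,0],[0,-0.02,0.03,0,0,0],[0.01,-0.03,0.03,0,0,0],[0.01,-0.04,0.03,0,0,0],[0.01,-0.04,0.03,0,0,0],[0.01,-0.04,0.03,0,0,0],[0.01,-0.04,0.03,0,0,0],[0.01,-0.04,0.03,0,0,0]]'; python3 f.py
```

```text
time: 24.8
ee_pos: [0.5538, -0.2451, 0.0539]
eef_rot: [0.702, -0.082, 0.702, 0.082]
force: [4.4, -0.9, 1.4]
finger_gap: 0.423
t 24.8 yaw 13.38 th -0.05 mid [-1.12 -5.57] z 53.9 Fx' 4.04 Fy' -1.86 Fz 1.38 M [-0.1  -0.78  0.09]
free nose [-1.  88.4] pin [ -1.2 -79.6]
```

```bash
python3 -m jog '[[0.01,0,0,0,0,0],[0.02,0,0.01,0,0,0],[0.03,-0.01,0.01,0,0,0],[0.04,-0.01,0.01,0,0,0],[0.04,-0.01,0.01,0,0,0],[0.04,-0.01,0.01,0,0,0],[0.04,-0.01,0.01,0,0,0],[0.04,-0.01,0.01,0,0,0]]' 3 20; python3 f.py
python3 - <<'E'
from h import *
s=snap('top','t10.png');s2=snap('side','s10.png')
a=cv2.imread('pics/t10.png')[225:300,345:475];b=cv2.imread('pics/s10.png')[160:250,320:430]
cv2.imwrite('pics/z10.png',np.hstack([cv2.resize(x,(400,300),interpolation=cv2.INTER_CUBIC) for x in(a,b)]))
E
```

```text
time: 25.8
ee_pos: [0.5538, -0.2452, 0.0539]
eef_rot: [0.702, -0.082, 0.702, 0.082]
force: [1.8, 0.8, 2.9]
finger_gap: 0.43
t 25.8 yaw 13.38 th -0.05 mid [-1.17 -5.64] z 53.9 Fx' 1.91 Fy' 0.34 Fz 2.85 M [ 0.14 -0.45  0.01]
free nose [-1.1 88.4] pin [ -1.2 -79.6]
```

View pics/z10.png

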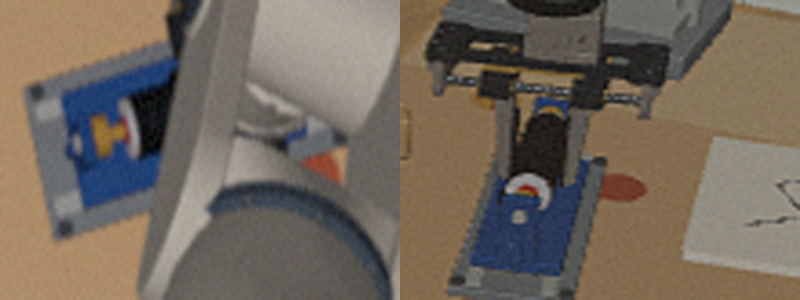

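```bash
python3 -m jog '[[0,0,0,0,0,0],[0,0,0,0,0,0],[0,0,0,0,0,0],[0,0,0,0,0,0],[0,0,0,0,0,0],[0,0,0,0,0,0],[0,0,0,0,0,0],[0,0,0,0,0,0]]' 3 3; python3 f.py
python3 -m jog '[[0,0,0,0,0,0],[0,0,0,0,0,0],[0,0,0,0,0,0],[0,0,0,0,0,0],[0,0,0,0,0,0],[0,0,0,0,0,0],[0,0,0,0,0,0],[0,0,0,0,0,0]]' 6; python3 f.py
python3 - <<'E'
from h import *
s2=snap('side','s11.png')
b=cv2.imread('pics/s11.png')[160:250,320:430]
cv2.imwrite('pics/z11.png',cv2.resize(b,None,fx=6,fy=6,interpolation=cv2.INTER_CUBIC))
E
```

```text
time: 26.9
ee_pos: [0.5538, -0.2452, 0.0539]
eef_rot: [0.702, -0.082, 0.702, 0.082]
force: [0.8, 1.0, 1.6]
finger_gap: 0.432
t 26.9 yaw 13.38 th -0.05 mid [-1.13 -5.7 ] z 53.9 Fx' 1.01 Fy' 0.81 Fz 1.64 M [ 0.13 -0.31 -0.01]
free nose [-1.1 88.3] pin [ -1.2 -79.7]
time: 27.9
ee_pos: [0.554, -0.2453, 0.054]
eef_rot: [0.702, -0.082, 0.702, 0.082]
force: [-0.7, 0.3, -0.1]
finger_gap: 0.655
t 27.9 yaw 13.38 th -0.05 mid [-0.97 -5.82] z 54.0 Fx' -0.6 Fy' 0.45 Fz -0.06 M [-0.02 -0.22  0.02]
free nose [-0.9 88.2] pin [ -1.  -79.8]
```

View pics/z11.png

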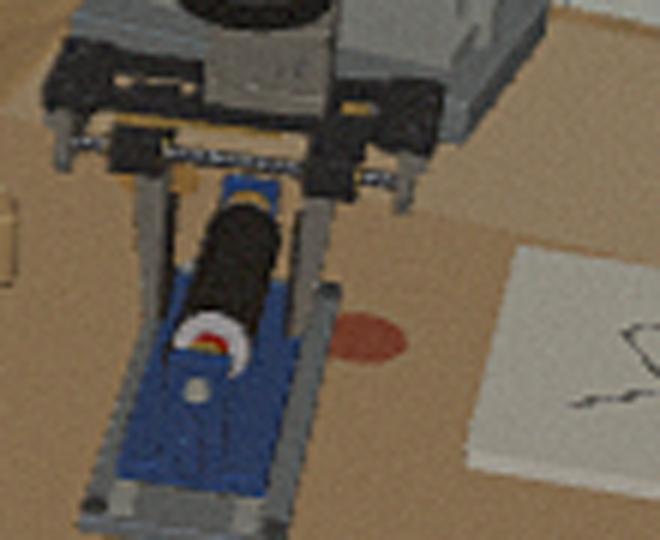

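The roller stays up on its own with the fingers clear on both sides. I'll raise the arm straight up, back it off and check.

```bash
python3 -m jog '[[0,0,0.5,0,0,0],[0,0,1.5,0,0,0],[0,0,3,0,0,0],[0,0,5,0,0,0],[0,0,8,0,0,0],[0,0,11,0,0,0],[0,0,14,0,0,0],[0,0,16,0,0,0]]'
python3 -m jog '[[-1,-3,0,0,0,0],[-3,-7,0,0,0,0],[-5,-11,0,0,0,0],[-7,-15,0,0,0,0],[-9,-19,0,0,0,0],[-11,-23,0,0,0,0],[-12,-25,0,0,0,0],[-12,-25,0,0,0,0]]'
python3 - <<'E'
from h import *
s=snap('top','t12.png');s2=snap('side','s12.png')
a=cv2.imread('pics/t12.png')[205:295,345:465];b=cv2.imread('pics/s12.png')[170:260,310:430]
cv2.imwrite('pics/z12.png',np.hstack([cv2.resize(x,(400,300),interpolation=cv2.INTER_CUBIC) for x in(a,b)]))
lab=cv2.cvtColor(s['frame'],cv2.COLOR_RGB2LAB)
ys=np.arange(-.09,.091,.002)
A=np.mean([profile(s,lab,Y,yawS,x,ys,.08) for x in(-.003,0,.003)],0)
print([(int(round(yy*1000)),*map(int,a)) for yy,a in zip(ys,A) if abs(yy)>.046])
xs=np.arange(-.03,.0301,.002)
for yo in(-.05,-.03,0.,.03,.046): 
  L=profile(s,lab,Y+yo*EY,yawS+np.pi/2,0,-xs,.076)[:,0]; i=xs[L<45];print(yo,i.min(),i.max())
d=s['depth']
for yo in(-.05,-.025,0,.025,.045):
  p=pix(s,[np.r_[Y+yo*EY,.092]])[0];u,v=p.round().astype(int);print(yo,np.median([world(s,[[u+i,v+j]],depth=[d[v+j,u+i]])[0,2] for i in(-1,0,1) for j in(-1,0,1)]).round(4))
E
python3 f.py
```

```text
time: 28.95
ee_pos: [0.5545, -0.2455, 0.2169]
eef_rot: [0.703, -0.083, 0.701, 0.082]
force: [1.1, -0.2, 0.2]
finger_gap: 0.654
time: 29.95
ee_pos: [0.4335, -0.496, 0.2145]
eef_rot: [0.703, -0.082, 0.702, 0.082]
force: [1.5, 0.5, -0.3]
finger_gap: 0.652
[(-90, 61, 134, 95), (-88, 66, 134, 99), (-86, 77, 133, 120), (-84, 101, 134, 149), (-82, 119, 135, 164), (-80, 122, 135, 165), (-78, 121, 135, 165), (-76, 121, 135, 165), (-74, 120, 134, 160), (-72, 120, 132, 147), (-70, 131, 130, 133), (-68, 149, 130, 128), (-66, 152, 131, 126), (-64, 112, 130, 125), (-62, 51, 129, 127), (-60, 14, 128, 126), (-58, 11, 128, 126), (-56, 10, 128, 127), (-54, 16, 127, 127), (-52, 16, 128, 127), (-50, 15, 127, 125), (-48, 18, 127, 125), (46, 52, 127, 127), (48, 107, 130, 126), (50, 145, 130, 125), (52, 144, 133, 126), (54, 115, 143, 132), (56, 91, 151, 145), (58, 94, 144, 156), (60, 105, 137, 155), (62, 110, 135, 155), (64, 110, 134, 155), (66, 107, 134, 153), (68, 108, 135, 156), (70, 115, 134, 161), (72, 119, 134, 164), (74, 122, 135, 165), (76, 123, 135, 165), (78, 120, 135, 164), (80, 103, 134, 151), (82, 77, 135, 122), (84, 64, 135, 101), (86, 63, 134, 96), (88, 63, 134, 96), (90, 69, 132, 102)]
-0.05 -0.01999999999999999 0.018000000000000044
-0.03 -0.01999999999999999 0.018000000000000044
0.0 -0.01999999999999999 0.022000000000000047
0.03 -0.01999999999999999 0.018000000000000044
0.046 -0.01999999999999999 0.018000000000000044
-0.05 0.09
-0.025 0.0936
0 0.093
0.025 0.0924
0.045 0.0925
t 30.05 yaw 13.38 th -0.05 mid [-175.14 -220.3 ] z 214.2 Fx' -0.07 Fy' 0.54 Fz -1.19 M [-0.02 -0.1   0.06]
free nose [-175.1 -126.3] pin [-175.2 -294.3]
```

View pics/z12.png

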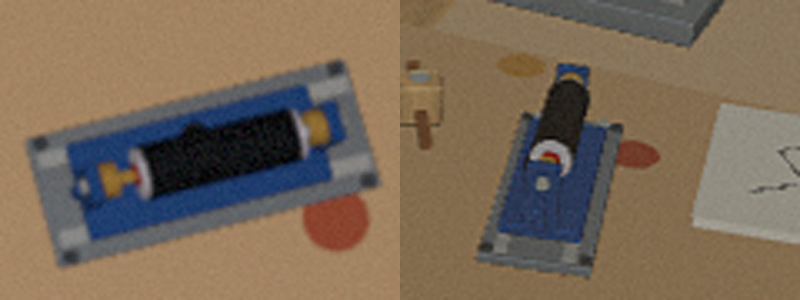

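View pics/t12.png

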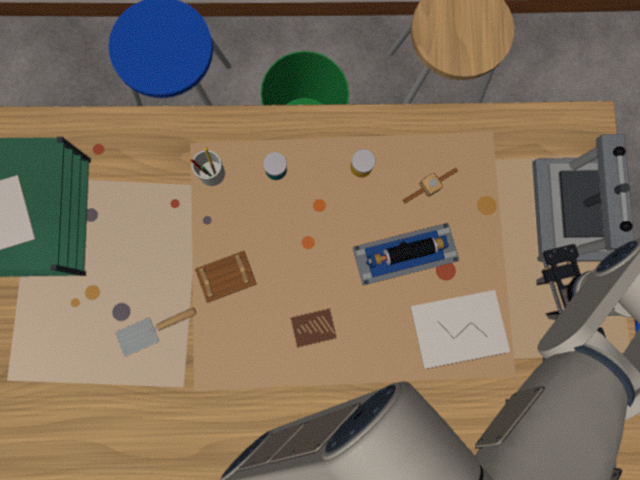

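```bash
python3 -c "
from station import robot
robot.job_done()"
```

```text
the job is handed in; nothing more can be done
```

The inking roller is fitted in the stand, hanging between the two cups with the gripper let go. I handed the job in at about 30 s, well under the 61 s limit.

**How it went:**
- I gripped the roller at mid-length and lifted it out of the rest.
- The plunger went into the left cup at an 18° turn. I pressed it in by about 22 mm, with an axial force of about 14 N. The hard stop would show as a sharp rise in force, and none came.
- I swung the fixed pin into line behind the second rim. The readings gave no sign of it touching the rim.
- I eased it home slowly over five moves until I felt the pin touch the cup floor, then lowered it onto the bores, brought the side forces close to zero and let go.

**Last checks:**
- **Level:** the barrel's top reads 90 to 94 mm above the table along its length, where about 92 mm is expected. That is level to within the noise of the depth readings.
- **In line:** the barrel is straight with the cups, and both ends are in their cups.
- **Robot clear:** the arm is away from everything, with force readings of only noise size.
- **Other objects:** none appear to have moved in the top picture.

**Disagreements and brief loads:**
- **Cup position:** the pin touched the cup floor about 1.4 mm beyond where the pictures placed it, so I went by touch.
- **Spring force:** it rose about 0.43 N per mm while I pressed, slightly less than the 0.5 stated. The pictures showed no slip in the grip.
- **While seating:** readings reached about 5 N upward and 4 N sideways, and I relieved both before letting go.

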